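# Put three stray cups back into their own colours' crates

## Task

Each of these crates of washed cups should hold a single colour, the colour of the clip on its front, but the front left cell of every crate (seen from the robot) holds a cup of a wrong colour. Put the three stray cups right, so that each stands flat in that cell of its own colour's crate; the crates are full, so first stand one of the strays on the steel draining tray to make room. Keep the cups mouth down, set them down rather than drop them, and do not bump hard into the crates or the other cups.

Things in the scene. Friction and masses are not known exactly. Their poses are not given: they have to be found in the camera images.
- taupe_stray_mid (a point): stray taupe cup, taupe (grey-brown) with a black band near the mouth: loose plastic tumbler, 70 g, upside down, at first in another colour's crate. Tapers evenly from 74 mm across at the mouth (below) to 54 mm at the closed foot (top), 100 mm high. Point: on its axis half-way up, 50 mm above the mouth; z axis up.
- white_stray_mid (a point): stray white cup, white with a red band near the mouth: loose plastic tumbler, 70 g, upside down, at first in another colour's crate. Tapers evenly from 74 mm across at the mouth (below) to 54 mm at the closed foot (top), 100 mm high. Point: on its axis half-way up, 50 mm above the mouth; z axis up.
- red_stray_mid (a point): stray red cup, bright red with a cream band near the mouth: loose plastic tumbler, 70 g, upside down, at first in another colour's crate. Tapers evenly from 74 mm across at the mouth (below) to 54 mm at the closed foot (top), 100 mm high. Point: on its axis half-way up, 50 mm above the mouth; z axis up.
- taupe_crate: taupe crate, taupe clip in front, fixed, 5 fixed taupe cups. 300 mm deep (x, away from robot), 200 wide (y to the left), walls 55 high, floor 8 mm above counter, 30 mm dividers; 3 rows of 2 cells, 93 mm wide inside. Origin: on the counter under the centre of the front (nearest) left cell, which holds a stray at first; its neighbours are 96 mm to -y and 97 mm to +x, tops at 108 mm.
- white_crate: white crate, white clip in front, fixed, 5 fixed white cups. 300 mm deep (x, away from robot), 200 wide (y to the left), walls 55 high, floor 8 mm above counter, 30 mm dividers; 3 rows of 2 cells, 93 mm wide inside. Origin: on the counter under the centre of the front (nearest) left cell, which holds a stray at first; its neighbours are 96 mm to -y and 97 mm to +x, tops at 108 mm.
- red_crate: red crate, red clip in front, fixed, 5 fixed red cups. 300 mm deep (x, away from robot), 200 wide (y to the left), walls 55 high, floor 8 mm above counter, 30 mm dividers; 3 rows of 2 cells, 93 mm wide inside. Origin: on the counter under the centre of the front (nearest) left cell, which holds a stray at first; its neighbours are 96 mm to -y and 97 mm to +x, tops at 108 mm.
- tray: empty perforated steel draining tray, fixed, 265 mm (its x) by 162 mm (its y), with a flat top 15 mm above the counter and a rim 20 mm high and 8 mm wide round it. Origin: on the counter below its middle, z up.

How it is judged:
By the outcome, as a careful person would: the job done as asked, in the order asked, and still so for the second after the job is handed in, with the robot touching nothing.
It also fails if it takes over 120 s, if anything falls off the work surface, if the arm or the gripper's body presses on something with over 40 N, if the wrist force passes 120 N, or if a joint passes its speed limit or range.

## Robot

A 6-joint arm with a two-finger parallel gripper is mounted at the origin on the work surface. World frame = base frame: x ahead of the robot, y to its left, z up, the work surface at z = 0. Lengths are in m, angles in degrees, forces in N, time in s.
With the tool pointing down it reaches from about 0.4 to 0.825 m from the base axis. Payload 7 kg.
Tool frame: the origin (TCP) lies on the centre line of the jaws, within the pads' length; the fingertips stand 14 mm ahead of it and the grasp point (between the pads) lies 5 mm behind it; z points along the fingers, y is the line along which they close (so a half turn about z gives the same grasp; the last joint's range is limited). The gripper opens to 88 mm and grips with 3 to 60 N. Pads are 19 mm wide; open, the fingers measure 130 mm over their backs; the gripper's body (78 mm by 193 mm) begins 47 mm behind the grasp point.
Start: joints at [92.08, 20.546, 0.682, 0, -70.136, -16.507], TCP at [0.168, 0.654, 0.241] pointing down, gripper open.
Joint ranges: [-176.03, 176.03], [-82.01, 121.73], [-58.28, 71.71], [-173.87, 95.51], [-174.79, -0.11], [-173.66, 173.66]. Speed limits (degrees/s): [136.94, 136.94, 172.46, 180, 180, 180].

## Interface

Orientations are given as [roll, pitch, yaw] about the fixed x, y, z axes, in that order (R = Rz(yaw) Ry(pitch) Rx(roll)).
In Python, from plant import r gives the robot as it stands.
- The arm moves only by the tool send_rows, never from a script. Its argument "steps" is a list of rows, each an object with "dp": the shift along the tool's x, y, z in mm, a list of three; "roll": the turn about the tool's z in rad; "jaw": the opening in per cent of the stroke, from 0 (shut) to 100 (fully open). In form: [{"dp": [tx, ty, tz], "roll": roll, "jaw": jaw}, ...]. A call has 1 to 5 rows; each row is the pose to reach, as a shift and turn from the pose commanded when the call began, along the tool's axes at that moment; what a row does not reach only later rows make up. A row lasts 1/8 s, in which the tool goes at most 62.5 mm and 10.7 degrees, less where a joint would pass 70% of its speed; a pose out of reach is approached as far as the arm can. A call with a gripper value outside its range is refused whole. The fingers move at their own pace and stop on an object; "newtons" is the grip in N (left out, the last holds). Time passes only in rows, so rows that repeat a pose let the fingers close. It gives the time, the measured TCP pose, the force, the opening and the grip force at its end, in the units of the state.
- r.get_state(): the state, without advancing time (a new reading comes with each control period).
- r.capture(name): name is "scene" or "top" or "wrist"; returns a dict with "image" (420x560x3 uint8, blue, green, red), "K" (3x3 intrinsics, pixels), "rvec" (rotation vector, rad) and "tvec" (3), from world to camera coordinates, as OpenCV has them. Camera axes: x right, y down, z forward; pixel columns grow to the right and rows downward; lengths in m; the calibration is good to about 2 mm. A picture is of the moment at which its call begins. There is no depth.
- r.close_job(): hands the job in; it is judged then, once.
The state is a dict: "time_s": time; "joints": joint angles; "qd": joint speeds; "joint_torque": joint torques, N m; "tcp_pos": TCP position; "eef_rot": TCP orientation; "contact_force": force on the tool from outside, world axes, zero at the start; "moment": the same for the moment, N m; "gripper_width": finger opening in m; "gripper_force": force on a finger pad.
Only numpy, scipy, OpenCV 4.12 (cv2) and the standard library are available. Lean on these libraries where they do the work, as an engineer would, in place of code of your own. Each camera call takes 0.05 s, during which the arm holds its last target. There are 200 camera calls.

## Working session

There is one attempt and no reset: what is moved stays moved. The work goes in short steps, Python scripts to look and compute and a tool call to move; the robot and the scene stay as the last step left them, time stands still between calls to the robot, and variables do not carry over. Pictures are saved under pics/ and viewed, at most 14 in all, crops included, and the job is handed in when it is done.

Besides the shell and the picture viewer there is one more tool, called as name([rows], argument=value, ...), one row to a line, values as JSON. send_rows: Moves the arm, as the interface text tells. Its arguments: {"type":"object","properties":{"steps":{"type":"array","items":{"type":"object","properties":{"dp":{"type":"array","items":{"type":"number"}},"roll":{"type":"number"},"jaw":{"type":"number"}}}},"newtons":{"type":"number"}},"required":["steps"]}

```bash
mkdir -p pics; cat > h.py <<'E'
import cv2,numpy as np
from plant import r
def cap(n,f=None):
    c=r.capture(n)
    if f: cv2.imwrite('pics/'+f,c['image'])
    return c
def ray(c,u,v,z):
    R=cv2.Rodrigues(np.array(c['rvec'],float))[0];t=np.array(c['tvec'],float).ravel()
    o=-R.T@t;d=R.T@np.linalg.inv(c['K'])@np.array([u,v,1.])
    return o+d*(z-o[2])/d[2]
E
python3 - <<'E'
from h import *
for n in('top','scene'):
    c=cap(n,n+'0.png');R=cv2.Rodrigues(np.array(c['rvec']))[0];print(n,-R.T@np.ravel(c['tvec']))
s=r.get_state();print(s['tcp_pos'],s['eef_rot'],s['gripper_width'],s['time_s'])
E
```

```text
top [ 0.32426684 -0.01638757  1.19775902]
scene [ 1.23743091 -0.40600807  1.08831485]
[0.16811576 0.65330317 0.23973675] [ 1.79916092e+02 -9.53644263e-03 -1.44321141e+01] 0.08756790607927858 0.1
```

View pics/top0.png

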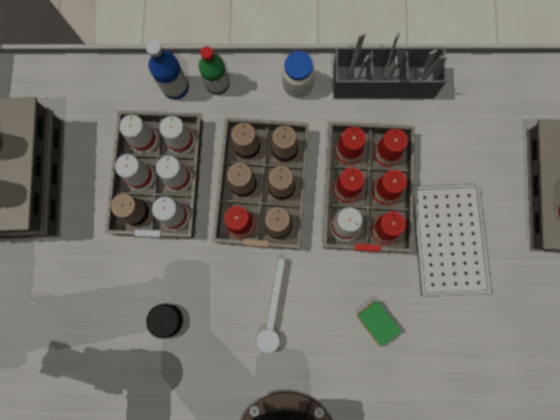

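View pics/scene0.png

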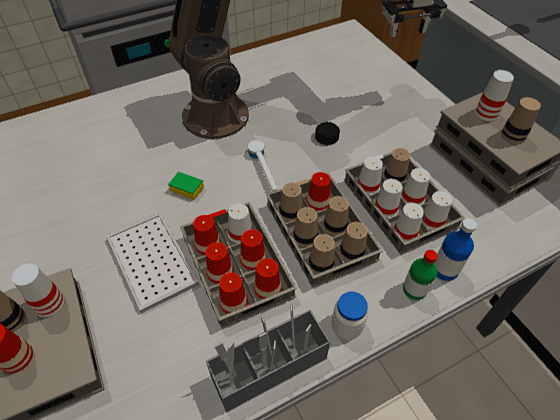

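The top view (up is +x, left is +y) shows three crates, white, taupe and red from left to right. The strays are taupe in the white crate at about (125,207), red in the taupe crate at (238,218) and white in the red crate at (347,220). The empty tray is at (452,240). The plan is white→tray, red→red crate, taupe→taupe crate, white→white crate. Next I'll measure the feet and the crates.

```bash
python3 - <<'E'
from h import *
c=cap('top');im=c['image']
K=np.array(c['K'],float)
R=cv2.Rodrigues(np.array(c['rvec'],float))[0];t=np.ravel(c['tvec'])
def px(p): q=K@(R@np.array(p)+t); return q[:2]/q[2]
print(K[0,0])
big=cv2.resize(im[100:260,100:420],None,fx=2.5,fy=2.5,interpolation=cv2.INTER_CUBIC)
cv2.imwrite('pics/crop0.png',big)
# tray corners by eye (outer rim, z=.02)
T=[ray(c,u,v,.02)[:2] for u,v in((416,187),(480,184),(490,294),(421,296))]
print('tray',np.round(T,3).tolist(),np.mean(T,0))
# crate outer top corners by eye (z=.055)
for n,q in dict(white=((119,113),(202,116),(193,237),(108,235)),taupe=((224,121),(308,124),(303,246),(215,244)),red=((329,123),(413,126),(412,250),(323,249))).items():
    Q=np.array([ray(c,u,v,.055)[:2] for u,v in q]); m=Q.mean(0)
    print(n,np.round(Q,3).tolist(),m,'ang',np.degrees(np.arctan2(*( (Q[0]+Q[1]-Q[2]-Q[3])[::-1]))))
E
```

```text
490.0007102241211
tray [[0.604, -0.311], [0.612, -0.466], [0.347, -0.475], [0.34, -0.314]] [ 0.47591994 -0.39122024]
white [[0.778, 0.424], [0.771, 0.216], [0.47, 0.225], [0.472, 0.428]] [0.62245067 0.32329222] ang -1.20491561484112
taupe [[0.758, 0.161], [0.751, -0.045], [0.451, -0.035], [0.454, 0.172]] [0.60345778 0.06339957] ang -1.962177544151652
red [[0.754, -0.096], [0.747, -0.3], [0.445, -0.288], [0.445, -0.082]] [ 0.59770756 -0.19128038] ang -2.467017784243477
```

View pics/crop0.png

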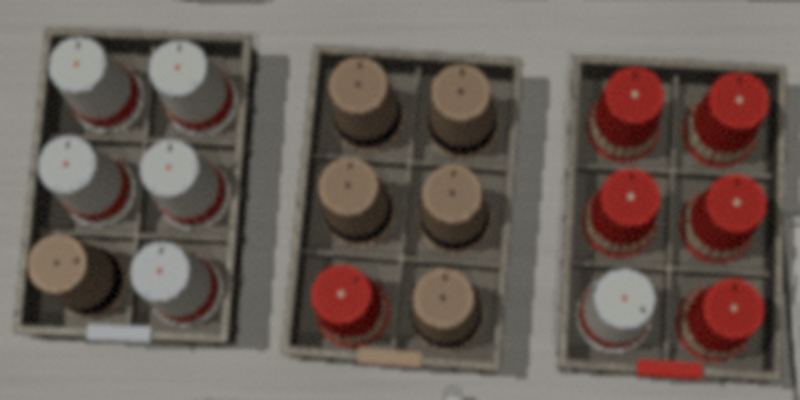

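The zoomed crop shows centre dots on the feet. The stray feet are at crop pixels (57,263) taupe, (341,294) red and (624,298) white. I'll fit each crate frame from its five fixed feet.

```bash
python3 - <<'E'
from h import *
c=cap('top')
P=lambda U,V: ray(c,100+(U+.5)/2.5-.5,100+(V+.5)/2.5-.5,.108)[:2]
D=dict(white=[(76,64),(178,68),(66,164),(168,168),(159,271),(57,263)],taupe=[(358,85),(461,91),(348,185),(452,193),(442,298),(341,294)],red=[(635,94),(740,100),(631,197),(736,202),(733,308),(624,298)])
M=np.array([(.194,0),(.194,-.096),(.097,0),(.097,-.096),(0,-.096)])
for n,q in D.items():
    Q=np.array([P(*a) for a in q]);A=Q[:5];ma=A.mean(0);mm=M.mean(0)
    U,S,Vt=np.linalg.svd((M-mm).T@(A-ma));Rt=(U@Vt).T
    o=ma-Rt@mm; print(n,'origin',o.round(4),'ang',np.degrees(np.arctan2(Rt[1,0],Rt[0,0])).round(2),'res',np.abs(A-ma-(M-mm)@Rt.T).max().round(4),'stray in it',Q[5].round(4))
E
```

```text
white origin [0.5319 0.3809] ang -1.95 res 0.0005 stray in it [0.535  0.3793]
taupe origin [0.5138 0.1214] ang -4.08 res 0.001 stray in it [0.5089 0.1177]
red origin [ 0.5053 -0.1391] ang -3.1 res 0.0008 stray in it [ 0.5079 -0.1375]
```

send_rows([
  {"dp":[0,0,-20],"roll":0,"jaw":82},
  {"dp":[0,0,-20],"roll":0,"jaw":82},
], newtons=12)

```text
time_s: 0.45
tcp_pos: [0.1683, 0.6544, 0.262]
eef_rot: [-179.9, 0.0, -14.4]
contact_force: [-0.2, -1.0, 0.9]
gripper_width: 0.0745
gripper_force: 0.0
```

Fits are within 1 mm, and all three strays sit inside their cells. I'll move to the white stray in the red crate first, with the jaw line on the crate diagonal (yaw −48°).

send_rows([
  {"dp":[60,33,0],"roll":0.15,"jaw":82},
  {"dp":[115,62,0],"roll":0.3,"jaw":82},
  {"dp":[170,92,0],"roll":0.45,"jaw":82},
  {"dp":[225,122,0],"roll":0.586,"jaw":82},
  {"dp":[280,150,0],"roll":0.586,"jaw":82},
])

```text
time_s: 1.08
tcp_pos: [0.3991, 0.4403, 0.2601]
eef_rot: [180.0, 0.0, -48.1]
contact_force: [0.8, 0.9, -0.1]
gripper_width: 0.0719
gripper_force: 0.0
```

```bash
cat >> h.py <<'E'
def go(x,y,z,yaw=None):
    s=r.get_state();R=cv2.Rodrigues(np.zeros(3))[0]
    from scipy.spatial.transform import Rotation as Ro
    R=Ro.from_euler('xyz',s['eef_rot'],degrees=True)
    d=R.inv().apply(np.array([x,y,z])-s['tcp_pos'])*1000
    roll=0 if yaw is None else -np.radians(yaw-s['eef_rot'][2])
    print('t%.2f'%s['time_s'],np.round(s['tcp_pos'],4),np.round(s['eef_rot'],1),'dp',d.round(1),'len',np.linalg.norm(d).round(),'roll',round(roll,3),'j',np.round(s['joints']))
E
python3 -c "
from h import *
go(.508,-.1375,.25,-48)"
```

```text
t1.07 [0.3991 0.4403 0.2601] [180.    0.  -48.1] dp [502.8 304.8  10.2] len 588.0 roll -0.002 j [ 67.  12.  -8.  -0. -70. -25.]
```

send_rows([
  {"dp":[50,30,0],"roll":0,"jaw":82},
  {"dp":[100,60,0],"roll":0,"jaw":82},
  {"dp":[150,91,0],"roll":0,"jaw":82},
  {"dp":[200,121,0],"roll":0,"jaw":82},
  {"dp":[250,152,0],"roll":0,"jaw":82},
])

```text
time_s: 1.7
tcp_pos: [0.4522, 0.1527, 0.2602]
eef_rot: [-180.0, 0.0, -48.0]
contact_force: [0.8, 0.3, 0.3]
gripper_width: 0.0723
gripper_force: 0.0
```

send_rows([
  {"dp":[50,30,0],"roll":0,"jaw":82},
  {"dp":[100,60,0],"roll":0,"jaw":82},
  {"dp":[150,91,0],"roll":0,"jaw":82},
  {"dp":[200,121,0],"roll":0,"jaw":82},
  {"dp":[253,153,0],"roll":0,"jaw":82},
])

```text
time_s: 2.33
tcp_pos: [0.5079, -0.1376, 0.2603]
eef_rot: [-180.0, 0.0, -48.0]
contact_force: [1.3, 0.3, -0.2]
gripper_width: 0.0717
gripper_force: 0.0
```

send_rows([
  {"dp":[0,0,0],"roll":0,"jaw":82},
  {"dp":[0,0,0],"roll":0,"jaw":82},
])

```text
time_s: 2.58
tcp_pos: [0.5075, -0.136, 0.2599]
eef_rot: [180.0, 0.0, -48.1]
contact_force: [0.2, -0.0, 1.0]
gripper_width: 0.0718
gripper_force: 0.0
```

```bash
python3 -c "
from h import *
go(.508,-.1375,.18,-48);cap('wrist','w0.png')"
```

```text
t2.58 [ 0.5075 -0.136   0.2599] [180.    0.  -48.1] dp [ 1.5  0.6 79.9] len 80.0 roll -0.002 j [  6.   6. -16.  -0. -68.  36.]
```

View pics/w0.png

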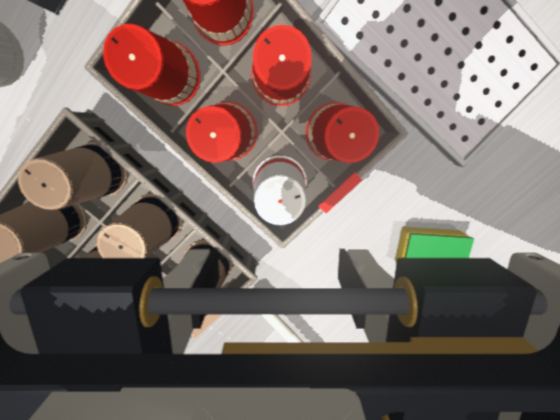

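The wrist view shows the white stray's foot centred at about (279,200), with its red neighbours at (213,134) and (351,134). I'll cross-check its position with this camera.

```bash
python3 -c "
from h import *
c=cap('wrist')
for q in((279,200),(213,134),(351,135)): print(ray(c,*q,.108).round(4))
go(.508,-.1375,.095,-48)"
```

```text
[ 0.508  -0.1381  0.108 ]
[ 0.6009 -0.1445  0.108 ]
[ 0.4996 -0.2343  0.108 ]
t2.67 [ 0.5078 -0.1349  0.2604] [-180.     0.   -47.9] dp [  2.1   1.6 165.4] len 165.0 roll 0.001 j [  7.   6. -16.  -0. -68.  36.]
```

send_rows([
  {"dp":[2,1,50],"roll":0,"jaw":88},
  {"dp":[2,1,90],"roll":0,"jaw":88},
  {"dp":[2,1,125],"roll":0,"jaw":88},
  {"dp":[2,1,155],"roll":0,"jaw":88},
  {"dp":[2,1,183],"roll":0,"jaw":88},
])

```text
time_s: 3.3
tcp_pos: [0.5087, -0.1363, 0.0768]
eef_rot: [-180.0, -0.0, -47.8]
contact_force: [0.2, -0.4, 0.3]
gripper_width: 0.077
gripper_force: 0.0
```

send_rows([
  {"dp":[0,0,0],"roll":0,"jaw":88},
  {"dp":[0,0,0],"roll":0,"jaw":55},
  {"dp":[0,0,0],"roll":0,"jaw":55},
  {"dp":[0,0,0],"roll":0,"jaw":55},
  {"dp":[0,0,0],"roll":0,"jaw":55},
], newtons=12)

```text
time_s: 3.92
tcp_pos: [0.5095, -0.1377, 0.0789]
eef_rot: [-179.9, -0.1, -48.0]
contact_force: [-1.3, 2.9, 8.0]
gripper_width: 0.0613
gripper_force: 12.3
```

send_rows([
  {"dp":[0,0,-15],"roll":0,"jaw":55},
  {"dp":[0,0,-40],"roll":0,"jaw":55},
  {"dp":[0,0,-75],"roll":0,"jaw":55},
  {"dp":[0,0,-115],"roll":0,"jaw":55},
  {"dp":[0,0,-143],"roll":0,"jaw":55},
])

```text
time_s: 4.55
tcp_pos: [0.5088, -0.1382, 0.2236]
eef_rot: [-179.9, -0.1, -48.0]
contact_force: [0.1, -0.1, -1.1]
gripper_width: 0.0613
gripper_force: 11.9
```

```bash
python3 -c "
from h import *
go(.476,-.391,.22);cap('scene','s1.png')"
```

```text
t4.55 [ 0.5088 -0.1382  0.2236] [-1.799e+02 -1.000e-01 -4.800e+01] dp [165.9 193.5   3.5] len 255.0 roll 0 j [  6.   7. -19.   0. -63.  36.]
```

View pics/s1.png

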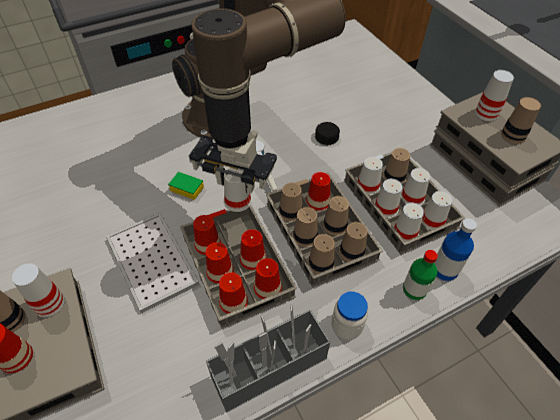

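The scene view shows the white cup held upright at (237,185), with its cell empty. Now to the tray.

send_rows([
  {"dp":[25,29,0],"roll":0,"jaw":55},
  {"dp":[60,70,0],"roll":0,"jaw":55},
  {"dp":[98,115,0],"roll":0,"jaw":55},
  {"dp":[136,159,0],"roll":0,"jaw":55},
  {"dp":[166,194,0],"roll":0,"jaw":55},
])

```text
time_s: 5.22
tcp_pos: [0.4746, -0.3934, 0.2213]
eef_rot: [-180.0, -0.0, -48.1]
contact_force: [0.3, -0.2, -0.8]
gripper_width: 0.061
gripper_force: 11.9
```

send_rows([
  {"dp":[0,0,35],"roll":0,"jaw":55},
  {"dp":[0,0,70],"roll":0,"jaw":55},
  {"dp":[0,0,100],"roll":0,"jaw":55},
  {"dp":[0,0,122],"roll":0,"jaw":55},
  {"dp":[0,0,130],"roll":0,"jaw":55},
])

```text
time_s: 5.85
tcp_pos: [0.4747, -0.391, 0.0898]
eef_rot: [180.0, 0.1, -48.0]
contact_force: [0.0, -0.4, 0.0]
gripper_width: 0.0609
gripper_force: 11.9
```

send_rows([
  {"dp":[0,0,2],"roll":0,"jaw":55},
  {"dp":[0,0,4],"roll":0,"jaw":55},
  {"dp":[0,0,4],"roll":0,"jaw":55},
])

```text
time_s: 6.22
tcp_pos: [0.4759, -0.3913, 0.0873]
eef_rot: [-180.0, -0.1, -48.0]
contact_force: [0.7, -0.5, -0.7]
gripper_width: 0.0611
gripper_force: 11.9
```

Not in contact yet, so I'll go down in small steps.

send_rows([
  {"dp":[0,0,1],"roll":0,"jaw":55},
  {"dp":[0,0,2],"roll":0,"jaw":55},
  {"dp":[0,0,2],"roll":0,"jaw":55},
])

```text
time_s: 6.6
tcp_pos: [0.4758, -0.3913, 0.0859]
eef_rot: [-180.0, -0.1, -48.0]
contact_force: [-2.3, 2.4, 7.2]
gripper_width: 0.0612
gripper_force: 12.3
```

send_rows([
  {"dp":[0,0,1],"roll":0,"jaw":55},
  {"dp":[0,0,1],"roll":0,"jaw":55},
])

```text
time_s: 6.85
tcp_pos: [0.4758, -0.3913, 0.0857]
eef_rot: [-180.0, -0.1, -48.0]
contact_force: [-3.9, 5.6, 14.4]
gripper_width: 0.0615
gripper_force: 12.7
```

send_rows([
  {"dp":[0,0,-1],"roll":0,"jaw":58},
  {"dp":[0,0,-1],"roll":0,"jaw":88},
  {"dp":[0,0,-1],"roll":0,"jaw":88},
  {"dp":[0,0,-20],"roll":0,"jaw":88},
  {"dp":[0,0,-60],"roll":0,"jaw":88},
])

```text
time_s: 7.48
tcp_pos: [0.4743, -0.3905, 0.142]
eef_rot: [179.9, 0.2, -48.0]
contact_force: [1.2, -0.1, -0.7]
gripper_width: 0.0769
gripper_force: 0.0
```

send_rows([
  {"dp":[0,0,-50],"roll":0,"jaw":88},
  {"dp":[0,0,-110],"roll":0,"jaw":88},
])

```text
time_s: 7.72
tcp_pos: [0.4749, -0.3908, 0.2539]
eef_rot: [180.0, 0.1, -48.0]
contact_force: [1.5, -0.5, 0.5]
gripper_width: 0.0772
gripper_force: 0.0
```

```bash
python3 -c "
from h import *
go(.5089,.1177,.26);cap('scene','s2.png');go(.5089,.1177,.26)"
```

```text
t7.72 [ 0.4749 -0.3908  0.2539] [ 1.8e+02  1.0e-01 -4.8e+01] dp [-355.2 -365.5   -5.6] len 510.0 roll 0 j [-21.  15.  -6.  -0. -70.  63.]
t7.78 [ 0.4778 -0.3934  0.2641] [-179.9   -0.6  -47.9] dp [-358.5 -365.5    0.8] len 512.0 roll 0 j [-21.  14.  -5.   0. -70.  63.]
```

View pics/s2.png

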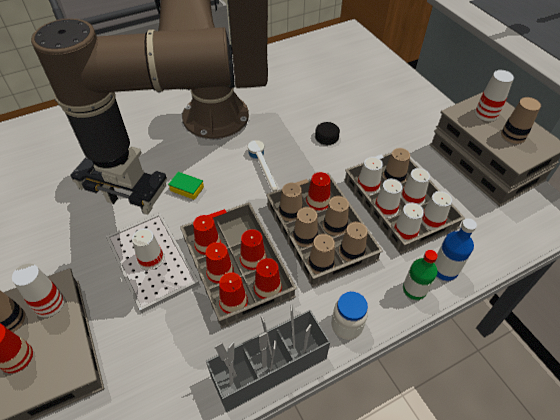

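The scene view shows the white cup standing upright on the tray at (147,248). Next is the red stray in the taupe crate.

send_rows([
  {"dp":[-41,-42,0],"roll":0,"jaw":88},
  {"dp":[-83,-85,0],"roll":0,"jaw":88},
  {"dp":[-125,-128,0],"roll":0,"jaw":88},
  {"dp":[-166,-170,0],"roll":0,"jaw":88},
  {"dp":[-207,-212,0],"roll":0,"jaw":88},
])

```text
time_s: 8.4
tcp_pos: [0.4944, -0.0936, 0.2534]
eef_rot: [-180.0, -0.0, -48.0]
contact_force: [1.3, 0.8, 0.2]
gripper_width: 0.0772
gripper_force: 0.0
```

send_rows([
  {"dp":[-41,-42,0],"roll":0,"jaw":88},
  {"dp":[-83,-85,0],"roll":0,"jaw":88},
  {"dp":[-125,-128,0],"roll":0,"jaw":88},
  {"dp":[-149,-154,0],"roll":0,"jaw":88},
  {"dp":[-149,-154,0],"roll":0,"jaw":88},
])

```text
time_s: 9.02
tcp_pos: [0.5094, 0.1206, 0.2529]
eef_rot: [180.0, 0.0, -47.8]
contact_force: [-0.4, 0.2, -0.8]
gripper_width: 0.0771
gripper_force: 0.0
```

```bash
python3 -c "
from h import *
c=cap('wrist','w1.png')
go(.5089,.1177,.077,-48)"
```

```text
t9.07 [0.5091 0.1194 0.2529] [179.9   0.  -47.9] dp [  1.1   1.1 175.9] len 176.0 roll 0.002 j [ 35.   6. -17.  -0. -67.   7.]
```

View pics/w1.png

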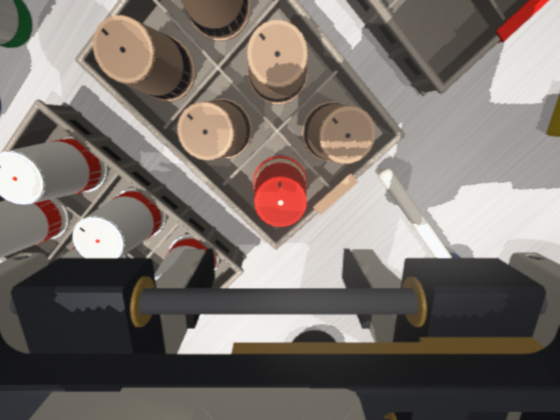

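The wrist view shows the red foot at (280,202), centred as the white one was, and the fingers' path is clear. Descending to grip.

send_rows([
  {"dp":[1,1,50],"roll":0,"jaw":88},
  {"dp":[1,1,90],"roll":0,"jaw":88},
  {"dp":[1,1,125],"roll":0,"jaw":88},
  {"dp":[1,1,155],"roll":0,"jaw":88},
  {"dp":[1,1,175],"roll":0,"jaw":88},
])

```text
time_s: 9.7
tcp_pos: [0.5086, 0.1153, 0.077]
eef_rot: [179.9, 0.0, -48.1]
contact_force: [-0.2, -0.1, -0.4]
gripper_width: 0.0773
gripper_force: 0.0
```

send_rows([
  {"dp":[0,0,0],"roll":0,"jaw":88},
  {"dp":[0,0,0],"roll":0,"jaw":55},
  {"dp":[0,0,0],"roll":0,"jaw":55},
  {"dp":[0,0,0],"roll":0,"jaw":55},
  {"dp":[0,0,0],"roll":0,"jaw":55},
])

```text
time_s: 10.32
tcp_pos: [0.5098, 0.1171, 0.0795]
eef_rot: [-179.9, -0.0, -48.0]
contact_force: [0.0, -1.6, 6.0]
gripper_width: 0.0612
gripper_force: 12.3
```

send_rows([
  {"dp":[0,0,-15],"roll":0,"jaw":55},
  {"dp":[0,0,-40],"roll":0,"jaw":55},
  {"dp":[0,0,-75],"roll":0,"jaw":55},
  {"dp":[0,0,-115],"roll":0,"jaw":55},
  {"dp":[0,0,-143],"roll":0,"jaw":55},
])

```text
time_s: 10.95
tcp_pos: [0.5093, 0.1171, 0.2243]
eef_rot: [-179.9, -0.0, -48.0]
contact_force: [0.1, 0.4, -1.8]
gripper_width: 0.0615
gripper_force: 11.9
```

```bash
python3 -c "
from h import *
go(.5053,-.1391,.222,-48);s=r.get_state();print(s['gripper_width'],s['gripper_force'])"
```

```text
t10.95 [0.5093 0.1171 0.2243] [-179.9   -0.   -48. ] dp [187.7 174.5   2. ] len 256.0 roll 0.0 j [ 34.   7. -20.  -0. -63.   8.]
0.061468340338842395 11.892563331057318
```

send_rows([
  {"dp":[27,25,0],"roll":0,"jaw":55},
  {"dp":[68,63,0],"roll":0,"jaw":55},
  {"dp":[112,104,0],"roll":0,"jaw":55},
  {"dp":[155,144,0],"roll":0,"jaw":55},
  {"dp":[188,175,0],"roll":0,"jaw":55},
])

```text
time_s: 11.58
tcp_pos: [0.5044, -0.1418, 0.2225]
eef_rot: [-180.0, -0.0, -48.0]
contact_force: [0.6, 0.8, -0.8]
gripper_width: 0.0613
gripper_force: 11.9
```

send_rows([
  {"dp":[0,0,0],"roll":0,"jaw":55},
  {"dp":[0,0,0],"roll":0,"jaw":55},
])

```text
time_s: 11.82
tcp_pos: [0.5048, -0.1399, 0.222]
eef_rot: [-180.0, 0.0, -48.1]
contact_force: [-0.4, -0.1, -0.8]
gripper_width: 0.0614
gripper_force: 11.9
```

```bash
python3 -c "
from h import *
go(.5053,-.1391,.081,-48);cap('scene','s3.png')"
```

```text
t11.82 [ 0.5048 -0.1399  0.222 ] [-180.     0.   -48.1] dp [ -0.2  -0.9 141. ] len 141.0 roll -0.001 j [  6.   7. -20.  -0. -63.  36.]
```

View pics/s3.png

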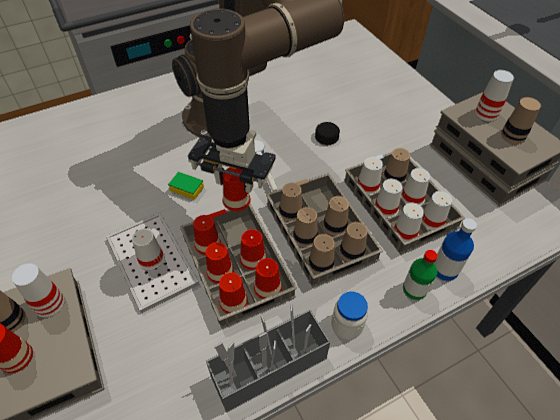

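The scene view shows the red cup held upright at (236,190) over the red crate's empty cell. Lowering it.

send_rows([
  {"dp":[0,-1,35],"roll":0,"jaw":55},
  {"dp":[0,-1,75],"roll":0,"jaw":55},
  {"dp":[0,-1,107],"roll":0,"jaw":55},
  {"dp":[0,-1,129],"roll":0,"jaw":55},
  {"dp":[0,-1,138],"roll":0,"jaw":55},
])

```text
time_s: 12.5
tcp_pos: [0.5053, -0.1381, 0.0826]
eef_rot: [179.9, 0.1, -47.9]
contact_force: [-0.6, -0.4, -0.8]
gripper_width: 0.0612
gripper_force: 11.9
```

send_rows([
  {"dp":[0,0,1],"roll":0,"jaw":55},
  {"dp":[0,0,3],"roll":0,"jaw":55},
  {"dp":[0,0,3],"roll":0,"jaw":55},
])

```text
time_s: 12.88
tcp_pos: [0.5061, -0.1392, 0.0813]
eef_rot: [-179.9, -0.0, -48.0]
contact_force: [-0.0, 0.1, -1.0]
gripper_width: 0.0614
gripper_force: 11.9
```

send_rows([
  {"dp":[0,0,1],"roll":0,"jaw":55},
  {"dp":[0,0,2],"roll":0,"jaw":55},
  {"dp":[0,0,2],"roll":0,"jaw":55},
])

```text
time_s: 13.25
tcp_pos: [0.506, -0.1393, 0.0795]
eef_rot: [-180.0, -0.0, -48.0]
contact_force: [-2.0, 1.0, 8.2]
gripper_width: 0.0611
gripper_force: 12.3
```

Contact at the right height, so I'll release and rise.

send_rows([
  {"dp":[0,0,0],"roll":0,"jaw":58},
  {"dp":[0,0,0],"roll":0,"jaw":88},
  {"dp":[0,0,0],"roll":0,"jaw":88},
  {"dp":[0,0,-20],"roll":0,"jaw":88},
  {"dp":[0,0,-60],"roll":0,"jaw":88},
])

```text
time_s: 13.88
tcp_pos: [0.5045, -0.1393, 0.1377]
eef_rot: [179.8, 0.2, -48.0]
contact_force: [1.5, -0.8, 0.6]
gripper_width: 0.0771
gripper_force: 0.0
```

send_rows([
  {"dp":[0,0,-55],"roll":0,"jaw":88},
  {"dp":[0,0,-115],"roll":0,"jaw":88},
  {"dp":[0,0,-115],"roll":0,"jaw":88},
])

```text
time_s: 14.25
tcp_pos: [0.5083, -0.1395, 0.2589]
eef_rot: [-179.6, -0.4, -48.0]
contact_force: [0.6, 0.4, -0.1]
gripper_width: 0.0775
gripper_force: 0.0
```

```bash
python3 -c "
from h import *
cap('wrist','w2.png');go(.535,.3793,.25,-48)"
```

```text
t14.30 [ 0.5067 -0.1392  0.2559] [-179.8   -0.2  -48. ] dp [-366.5 -367.9    6.2] len 519.0 roll -0.0 j [  6.   6. -17.   0. -67.  36.]
```

View pics/w2.png

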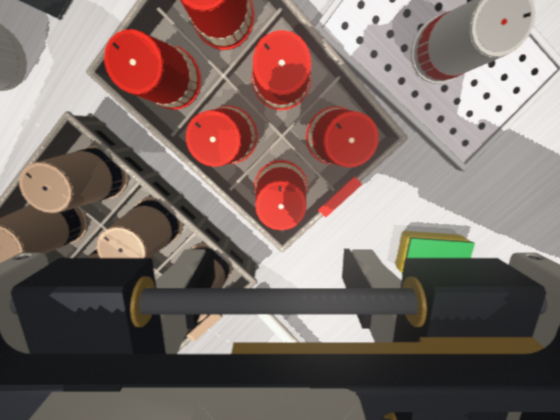

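The wrist view shows the red cup standing in the red crate's cell, foot at (281,205), and the white cup on the tray. Next is the taupe stray in the white crate.

send_rows([
  {"dp":[-41,-42,0],"roll":0,"jaw":88},
  {"dp":[-83,-84,0],"roll":0,"jaw":88},
  {"dp":[-125,-126,0],"roll":0,"jaw":88},
  {"dp":[-166,-168,0],"roll":0,"jaw":88},
  {"dp":[-207,-208,0],"roll":0,"jaw":88},
])

```text
time_s: 14.92
tcp_pos: [0.521, 0.1555, 0.2521]
eef_rot: [179.9, 0.0, -48.0]
contact_force: [1.3, 0.0, -0.9]
gripper_width: 0.0773
gripper_force: 0.0
```

send_rows([
  {"dp":[-41,-42,0],"roll":0,"jaw":88},
  {"dp":[-83,-84,0],"roll":0,"jaw":88},
  {"dp":[-125,-126,0],"roll":0,"jaw":88},
  {"dp":[-159,-160,0],"roll":0,"jaw":88},
  {"dp":[-159,-160,0],"roll":0,"jaw":88},
])

```text
time_s: 15.55
tcp_pos: [0.5334, 0.3817, 0.2503]
eef_rot: [179.8, -0.0, -47.8]
contact_force: [-0.2, -0.5, -0.4]
gripper_width: 0.0771
gripper_force: 0.0
```

```bash
python3 -c "
from h import *
c=cap('wrist','w3.png')
go(.535,.3793,.077,-48)"
```

```text
t15.60 [0.5334 0.38   0.2507] [179.8  -0.  -47.9] dp [  1.5  -1.5 173.7] len 174.0 roll 0.002 j [ 52.  18.  -1.  -0. -71. -10.]
```

View pics/w3.png

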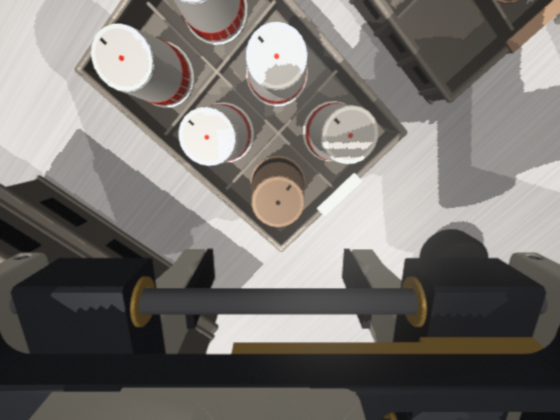

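The wrist view shows the taupe foot at (278,202), centred, with the finger paths clear. Descending.

send_rows([
  {"dp":[1,-1,50],"roll":0,"jaw":88},
  {"dp":[1,-1,90],"roll":0,"jaw":88},
  {"dp":[1,-1,125],"roll":0,"jaw":88},
  {"dp":[1,-1,155],"roll":0,"jaw":88},
  {"dp":[1,-1,173],"roll":0,"jaw":88},
])

```text
time_s: 16.23
tcp_pos: [0.5351, 0.377, 0.0784]
eef_rot: [179.8, -0.0, -48.1]
contact_force: [1.0, -0.7, -0.7]
gripper_width: 0.0771
gripper_force: 0.0
```

send_rows([
  {"dp":[0,0,0],"roll":0,"jaw":88},
  {"dp":[0,0,0],"roll":0,"jaw":55},
  {"dp":[0,0,0],"roll":0,"jaw":55},
  {"dp":[0,0,0],"roll":0,"jaw":55},
  {"dp":[0,0,0],"roll":0,"jaw":55},
])

```text
time_s: 16.85
tcp_pos: [0.5362, 0.3794, 0.0819]
eef_rot: [-179.9, -0.0, -48.0]
contact_force: [-1.9, -0.7, 6.5]
gripper_width: 0.06
gripper_force: 12.3
```

send_rows([
  {"dp":[0,0,-15],"roll":0,"jaw":55},
  {"dp":[0,0,-40],"roll":0,"jaw":55},
  {"dp":[0,0,-75],"roll":0,"jaw":55},
  {"dp":[0,0,-115],"roll":0,"jaw":55},
  {"dp":[0,0,-143],"roll":0,"jaw":55},
])

```text
time_s: 17.48
tcp_pos: [0.5359, 0.3791, 0.2265]
eef_rot: [-179.9, 0.0, -48.0]
contact_force: [0.4, 0.5, -0.7]
gripper_width: 0.0604
gripper_force: 11.9
```

```bash
python3 -c "
from h import *
go(.5138,.1214,.222,-48)"
```

```text
t17.48 [0.5359 0.3791 0.2265] [-179.9    0.   -48. ] dp [176.7 188.9   4.1] len 259.0 roll 0.0 j [ 52.  19.  -3.   0. -68. -10.]
```

send_rows([
  {"dp":[27,29,0],"roll":0,"jaw":55},
  {"dp":[65,70,0],"roll":0,"jaw":55},
  {"dp":[106,113,0],"roll":0,"jaw":55},
  {"dp":[146,156,0],"roll":0,"jaw":55},
  {"dp":[177,189,0],"roll":0,"jaw":55},
])

```text
time_s: 18.1
tcp_pos: [0.513, 0.1188, 0.2246]
eef_rot: [-179.9, -0.0, -48.0]
contact_force: [1.0, 1.0, -1.0]
gripper_width: 0.0607
gripper_force: 11.9
```

send_rows([
  {"dp":[0,0,0],"roll":0,"jaw":55},
  {"dp":[0,0,0],"roll":0,"jaw":55},
])

```text
time_s: 18.35
tcp_pos: [0.5139, 0.121, 0.2243]
eef_rot: [-179.9, -0.0, -48.0]
contact_force: [0.4, 0.5, 0.1]
gripper_width: 0.0604
gripper_force: 11.9
```

```bash
python3 -c "
from h import *
go(.5138,.1214,.085,-48);cap('scene','s4.png')"
```

```text
t18.35 [0.5139 0.121  0.2243] [-179.9   -0.   -48. ] dp [ -0.4   0.  139.3] len 139.0 roll -0.001 j [ 35.   7. -19.  -0. -63.   7.]
```

View pics/s4.png

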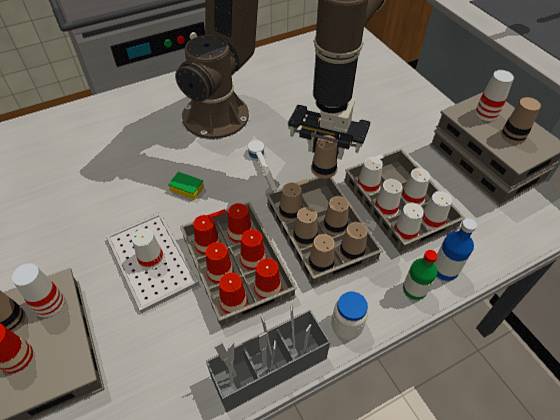

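The scene view shows the taupe cup held upright at (325,155) over the empty taupe cell, and the red crate is all red. Lowering it.

send_rows([
  {"dp":[0,0,35],"roll":0,"jaw":55},
  {"dp":[0,0,75],"roll":0,"jaw":55},
  {"dp":[0,0,107],"roll":0,"jaw":55},
  {"dp":[0,0,129],"roll":0,"jaw":55},
  {"dp":[0,0,138],"roll":0,"jaw":55},
])

```text
time_s: 19.02
tcp_pos: [0.5132, 0.1216, 0.0842]
eef_rot: [179.9, 0.0, -47.9]
contact_force: [-0.2, -0.7, -0.4]
gripper_width: 0.0606
gripper_force: 11.9
```

send_rows([
  {"dp":[0,0,1],"roll":0,"jaw":55},
  {"dp":[0,0,3],"roll":0,"jaw":55},
  {"dp":[0,0,3],"roll":0,"jaw":55},
])

```text
time_s: 19.4
tcp_pos: [0.5141, 0.1212, 0.0833]
eef_rot: [-179.9, -0.0, -48.0]
contact_force: [0.0, 0.4, -0.7]
gripper_width: 0.0605
gripper_force: 11.9
```

send_rows([
  {"dp":[0,0,1],"roll":0,"jaw":55},
  {"dp":[0,0,2],"roll":0,"jaw":55},
  {"dp":[0,0,2],"roll":0,"jaw":55},
])

```text
time_s: 19.77
tcp_pos: [0.514, 0.1211, 0.0818]
eef_rot: [-179.9, -0.0, -48.0]
contact_force: [-4.9, 1.2, 10.2]
gripper_width: 0.0604
gripper_force: 12.4
```

send_rows([
  {"dp":[0,0,0],"roll":0,"jaw":58},
  {"dp":[0,0,0],"roll":0,"jaw":88},
  {"dp":[0,0,0],"roll":0,"jaw":88},
  {"dp":[0,0,-20],"roll":0,"jaw":88},
  {"dp":[0,0,-60],"roll":0,"jaw":88},
])

```text
time_s: 20.4
tcp_pos: [0.5126, 0.1203, 0.1396]
eef_rot: [179.8, 0.0, -48.0]
contact_force: [0.8, 0.7, 0.4]
gripper_width: 0.0767
gripper_force: 0.0
```

send_rows([
  {"dp":[0,0,-55],"roll":0,"jaw":88},
  {"dp":[0,0,-113],"roll":0,"jaw":88},
  {"dp":[0,0,-113],"roll":0,"jaw":88},
])

```text
time_s: 20.78
tcp_pos: [0.516, 0.1219, 0.2587]
eef_rot: [-179.5, -0.1, -48.0]
contact_force: [-0.4, -0.5, -0.4]
gripper_width: 0.077
gripper_force: 0.0
```

```bash
python3 -c "
from h import *
c=cap('top','t2.png')
im=c['image'][190:300,400:500].astype(int)
# white foot: bright disc with red dot on tray
cv2.imwrite('pics/tcrop.png',np.hstack([cv2.resize(c['image'][a:a+100,b:b+100],None,fx=4,fy=4,interpolation=cv2.INTER_CUBIC) for a,b in((190,400),(170,200))]))
go(.4757,-.3912,.25,-48)"
```

```text
t20.82 [0.5145 0.1214 0.2558] [-179.7   -0.   -48. ] dp [355.  371.9   4.3] len 514.0 roll -0.0 j [ 35.   6. -17.   0. -67.   7.]
```

View pics/tcrop.png

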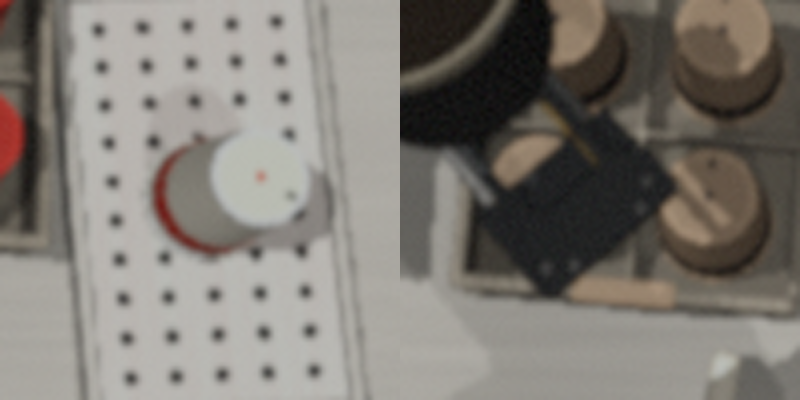

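The crop shows the white cup upright on the tray with its dot at about full-image pixel (465,234), and the taupe cup in its cell under the gripper. Back to the tray, cross-checking that dot on the way.

send_rows([
  {"dp":[41,43,0],"roll":0,"jaw":88},
  {"dp":[82,86,0],"roll":0,"jaw":88},
  {"dp":[123,129,0],"roll":0,"jaw":88},
  {"dp":[164,172,0],"roll":0,"jaw":88},
  {"dp":[204,214,0],"roll":0,"jaw":88},
])

```text
time_s: 21.45
tcp_pos: [0.4901, -0.1756, 0.2523]
eef_rot: [179.9, 0.1, -48.0]
contact_force: [1.8, -0.1, 0.3]
gripper_width: 0.0774
gripper_force: 0.0
```

send_rows([
  {"dp":[41,43,0],"roll":0,"jaw":88},
  {"dp":[82,86,0],"roll":0,"jaw":88},
  {"dp":[123,129,0],"roll":0,"jaw":88},
  {"dp":[151,158,0],"roll":0,"jaw":88},
  {"dp":[151,158,0],"roll":0,"jaw":88},
])

```text
time_s: 22.08
tcp_pos: [0.4733, -0.394, 0.2508]
eef_rot: [179.9, 0.2, -48.2]
contact_force: [0.1, 0.2, 0.2]
gripper_width: 0.0773
gripper_force: 0.0
```

```bash
python3 -c "
from h import *
c=cap('top');print(ray(c,465,234.2,.115))
go(.4757,-.3912,.087,-48)"
```

```text
[ 0.47510606 -0.39069218  0.115     ]
t22.12 [ 0.4736 -0.3927  0.2512] [179.9   0.2 -48.2] dp [  0.9  -2.8 164.2] len 164.0 roll -0.003 j [-22.  15.  -6.  -0. -69.  63.]
```

send_rows([
  {"dp":[0,-1,50],"roll":0,"jaw":88},
  {"dp":[0,-1,90],"roll":0,"jaw":88},
  {"dp":[0,-1,120],"roll":0,"jaw":88},
  {"dp":[0,-1,148],"roll":0,"jaw":88},
  {"dp":[0,-1,165],"roll":0,"jaw":88},
])

```text
time_s: 22.75
tcp_pos: [0.4748, -0.3897, 0.0866]
eef_rot: [179.9, 0.1, -47.9]
contact_force: [-0.5, 0.6, 0.3]
gripper_width: 0.0768
gripper_force: 0.0
```

send_rows([
  {"dp":[0,0,0],"roll":0,"jaw":88},
  {"dp":[0,0,0],"roll":0,"jaw":55},
  {"dp":[0,0,0],"roll":0,"jaw":55},
  {"dp":[0,0,0],"roll":0,"jaw":55},
  {"dp":[0,0,0],"roll":0,"jaw":55},
])

```text
time_s: 23.38
tcp_pos: [0.4761, -0.3914, 0.0897]
eef_rot: [-180.0, -0.1, -48.0]
contact_force: [0.2, 1.8, 6.9]
gripper_width: 0.0605
gripper_force: 12.3
```

send_rows([
  {"dp":[0,0,-15],"roll":0,"jaw":55},
  {"dp":[0,0,-40],"roll":0,"jaw":55},
  {"dp":[0,0,-75],"roll":0,"jaw":55},
  {"dp":[0,0,-115],"roll":0,"jaw":55},
  {"dp":[0,0,-143],"roll":0,"jaw":55},
])

```text
time_s: 24.0
tcp_pos: [0.4756, -0.3914, 0.2344]
eef_rot: [-180.0, -0.1, -48.0]
contact_force: [0.4, -0.2, -0.9]
gripper_width: 0.0603
gripper_force: 11.9
```

```bash
python3 -c "
from h import *
go(.5319,.3809,.23,-48)"
```

```text
t24.00 [ 0.4756 -0.3914  0.2344] [-1.8e+02 -1.0e-01 -4.8e+01] dp [-536.3 -558.6    3.7] len 774.0 roll -0.0 j [-21.  15.  -8.   0. -67.  63.]
```

send_rows([
  {"dp":[-20,-21,0],"roll":0,"jaw":55},
  {"dp":[-50,-52,0],"roll":0,"jaw":55},
  {"dp":[-85,-89,0],"roll":0,"jaw":55},
  {"dp":[-122,-127,0],"roll":0,"jaw":55},
  {"dp":[-160,-167,0],"roll":0,"jaw":55},
])

```text
time_s: 24.62
tcp_pos: [0.4922, -0.1591, 0.2324]
eef_rot: [-180.0, -0.0, -48.0]
contact_force: [0.2, -0.2, -1.1]
gripper_width: 0.0604
gripper_force: 11.9
```

send_rows([
  {"dp":[-38,-40,0],"roll":0,"jaw":55},
  {"dp":[-76,-79,0],"roll":0,"jaw":55},
  {"dp":[-114,-119,0],"roll":0,"jaw":55},
  {"dp":[-152,-158,0],"roll":0,"jaw":55},
  {"dp":[-190,-198,0],"roll":0,"jaw":55},
])

```text
time_s: 25.25
tcp_pos: [0.5122, 0.1148, 0.2326]
eef_rot: [-180.0, -0.0, -48.0]
contact_force: [0.3, 0.1, -0.6]
gripper_width: 0.0605
gripper_force: 11.9
```

send_rows([
  {"dp":[-38,-40,0],"roll":0,"jaw":55},
  {"dp":[-76,-79,0],"roll":0,"jaw":55},
  {"dp":[-114,-119,0],"roll":0,"jaw":55},
  {"dp":[-150,-156,0],"roll":0,"jaw":55},
  {"dp":[-175,-182,0],"roll":0,"jaw":55},
])

```text
time_s: 25.88
tcp_pos: [0.5305, 0.367, 0.232]
eef_rot: [180.0, -0.0, -47.9]
contact_force: [-0.7, -0.8, -0.3]
gripper_width: 0.0601
gripper_force: 11.9
```

send_rows([
  {"dp":[-11,-11,0],"roll":0,"jaw":55},
  {"dp":[-11,-11,0],"roll":0,"jaw":55},
  {"dp":[-11,-11,0],"roll":0,"jaw":55},
])

```text
time_s: 26.25
tcp_pos: [0.5315, 0.3795, 0.2319]
eef_rot: [180.0, -0.0, -48.0]
contact_force: [1.0, 0.3, -0.7]
gripper_width: 0.0604
gripper_force: 11.9
```

```bash
python3 -c "
from h import *
go(.5319,.3809,.086,-48);cap('scene','s5.png')"
```

```text
t26.25 [0.5315 0.3795 0.2319] [180.  -0. -48.] dp [ -0.7  -1.3 145.9] len 146.0 roll -0.001 j [ 53.  19.  -3.  -0. -68. -11.]
```

View pics/s5.png

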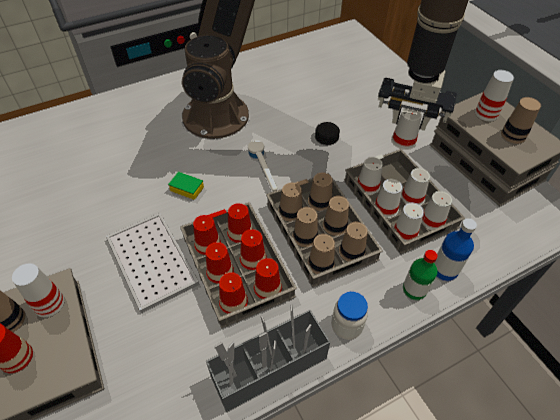

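The scene view shows the white cup upright at (406,128) over the white crate's empty cell, and the red and taupe crates are right. Lowering it.

send_rows([
  {"dp":[0,-1,35],"roll":0,"jaw":55},
  {"dp":[0,-1,75],"roll":0,"jaw":55},
  {"dp":[0,-1,110],"roll":0,"jaw":55},
  {"dp":[0,-1,135],"roll":0,"jaw":55},
  {"dp":[0,-1,146],"roll":0,"jaw":55},
])

```text
time_s: 26.92
tcp_pos: [0.532, 0.3798, 0.0845]
eef_rot: [179.9, -0.0, -48.1]
contact_force: [-0.4, -0.4, -1.1]
gripper_width: 0.0606
gripper_force: 11.9
```

send_rows([
  {"dp":[0,0,1],"roll":0,"jaw":55},
  {"dp":[0,0,3],"roll":0,"jaw":55},
  {"dp":[0,0,3],"roll":0,"jaw":55},
])

```text
time_s: 27.3
tcp_pos: [0.5326, 0.3816, 0.0836]
eef_rot: [-179.9, 0.0, -48.0]
contact_force: [0.3, -0.1, 0.1]
gripper_width: 0.0601
gripper_force: 11.9
```

send_rows([
  {"dp":[0,0,1],"roll":0,"jaw":55},
  {"dp":[0,0,1],"roll":0,"jaw":55},
])

```text
time_s: 27.55
tcp_pos: [0.5326, 0.3817, 0.0827]
eef_rot: [-179.9, -0.0, -48.0]
contact_force: [-1.6, 0.3, 5.1]
gripper_width: 0.0603
gripper_force: 12.2
```

Contact at the predicted height (0.083), so I'll release, rise and look.

send_rows([
  {"dp":[0,0,0],"roll":0,"jaw":58},
  {"dp":[0,0,0],"roll":0,"jaw":88},
  {"dp":[0,0,0],"roll":0,"jaw":88},
  {"dp":[0,0,-20],"roll":0,"jaw":88},
  {"dp":[0,0,-60],"roll":0,"jaw":88},
])

```text
time_s: 28.18
tcp_pos: [0.5314, 0.3803, 0.1401]
eef_rot: [179.7, -0.0, -48.0]
contact_force: [0.2, 2.0, 0.8]
gripper_width: 0.0769
gripper_force: 0.0
```

send_rows([
  {"dp":[-40,0,-60],"roll":0,"jaw":88},
  {"dp":[-80,0,-110],"roll":0,"jaw":88},
  {"dp":[-120,0,-110],"roll":0,"jaw":88},
  {"dp":[-120,0,-110],"roll":0,"jaw":88},
])

```text
time_s: 28.68
tcp_pos: [0.4503, 0.4729, 0.2528]
eef_rot: [-179.9, 0.1, -47.8]
contact_force: [0.0, -0.4, -0.0]
gripper_width: 0.0769
gripper_force: 0.0
```

```bash
python3 -c "
from h import *
c=cap('top');s=cap('scene')
a=cv2.resize(c['image'][100:260,100:420],(800,400),interpolation=cv2.INTER_CUBIC)
b=cv2.resize(s['image'][130:290,170:490],(400,200));b=np.pad(b,((0,0),(0,400),(0,0)))
cv2.imwrite('pics/fin.png',np.vstack([a,b]));go(0.5,0.4,.2)"
```

```text
t28.77 [0.4514 0.4706 0.2513] [180.   -0.  -47.9] dp [85.  11.2 51.3] len 100.0 roll 0 j [ 63.  18.  -2.  -0. -70. -21.]
```

View pics/fin.png

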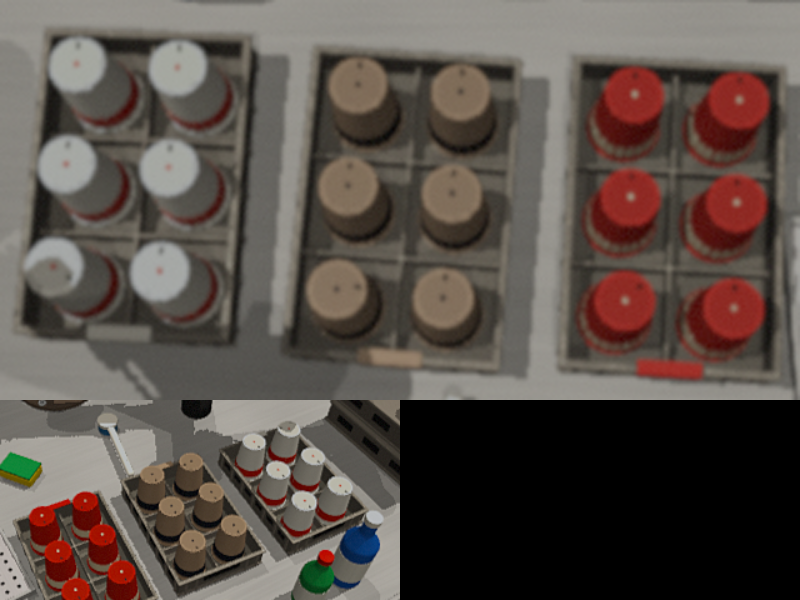

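The picture shows each crate in a single colour. The moved cups stand flat in their front left cells, feet at crop (55,267), (337,290) and (625,300), and the gripper is clear. Handing in.

```bash
python3 -c "
from h import *
print(r.close_job())"
```

```text
the job is handed in; nothing more can be done
None
```

The three stray cups now stand mouth down and flat in the front left cells of their own colours' crates (white by way of the tray), the gripper is clear, and the job was handed in at about 29 s; no verdict was shown.

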